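# Fetch the parts tray from under the saw deck's flush hatch and stack it

## Robot

A 7-joint arm with a two-finger parallel gripper is mounted at the origin on the work surface. World frame = base frame: x ahead of the robot, y to its left, z up, the work surface at z = 0. Lengths are in m, angles in rad, forces in N, time in s.
With the tool pointing down it reaches from about 0.4 to 0.85 m from the base axis. Payload 4.5 kg.
Tool frame: the origin (TCP) lies on the centre line of the jaws, within the pads' length; the fingertips stand r.tips_ahead ahead of it and the grasp point (between the pads) is the TCP (r.tips_ahead is the distance from the TCP to the fingertips, in m); z points along the fingers, y is the direction in which the jaws open and shut (so a half turn about z gives the same grasp; the last joint's range is limited). The gripper opens to 88 mm and grips with 3 to 60 N. Pads are 18 mm wide; open, the fingers measure 123 mm over their backs; the gripper's body (75 mm by 187 mm) begins 45 mm behind the grasp point.
Start: joints at [-1.308, 0.689, -0.195, 1.565, 0.157, 0.902, -0.215], TCP at [0.142, 0.609, 0.258] pointing down, gripper open.
Joint ranges: [-3.01, 3.01], [-0.46, 2.08], [-1.47, 1.51], [0.13, 2.56], [-1, 4.14], [0.04, 2.09], [-2.66, 2.66]. Speed limits (rad/s): [2.57, 2.57, 3.14, 3.14, 3.14, 3.14, 3.14].

## Interface

Orientations are given as a unit quaternion [x, y, z, w].
In Python, from plant import r gives the robot as it stands.
- The arm moves only by the shell command python3 -m inch 'ROWS' [FORCE]. ROWS is JSON, a list of rows, each a list of 5 numbers: the shift along the world's x, y, z in units of 25 mm (1.0 is 25 mm), then the turn about the world's z in units of 6 degrees (1.0 is 6 degrees), then the finger opening in mm, from 0 to 88.1. A call has 1 to 5 rows; each row shifts and turns the commanded pose from where the row before left it; what a row does not reach is not made up. A row lasts 1/10 s, in which the tool goes at most 50 mm and 8.59 degrees, less where a joint would pass 70% of its speed; a pose out of reach is approached as far as the arm can. A call is refused whole if a number of a shift passes 1 or a number of a turn 1, either way. A call with a gripper value outside its range is refused whole. The fingers move at their own pace and stop on an object; FORCE is the grip in N (left out, the last holds). Time passes only in rows, so rows that do not move let the fingers close. It gives the time, the measured TCP pose, the force and the opening at its end, in the units of the state.
- r.get_state(): the state, without advancing time (a new reading comes with each control period).
- r.snapshot(name): name is "side" or "top" or "wrist"; returns a dict with "pixels" (420x560x3 uint8, red, green, blue), "range_z" (420x560 float32, m along the optical axis (not along the pixel's ray), 0 where there is no reading), "K" (3x3 intrinsics, pixels), "position" and "attitude" of the camera in the world. Camera axes: x right, y up, looking along -z (the intrinsics and any distortion apply to the point x, -y, -z); pixel columns grow to the right and rows downward; lengths in m; the calibration is good to about 2 mm. A picture is of the moment at which its call begins.
- r.finish_job(): hands the job in, once; it reports no verdict.
The state is a dict: "clock": time; "q": joint angles; "qd": joint speeds; "joint_torque": joint torques, N m; "tool_pos": TCP position; "eef_rot": TCP orientation; "contact_force": force on the tool from outside, world axes, zero at the start; "moment": the same for the moment, N m; "opening": opening from 0.0 (shut) to 1.0 (fully open).
Only numpy, scipy, OpenCV 4.12 (cv2) and the standard library are available. Lean on these libraries where they do the work, as an engineer would, in place of code of your own. Each camera call takes 0.05 s, during which the arm holds its last target. There are 200 camera calls.

## Task

With the hatch still shut, flip the recessed brass ring pull in the flush plywood hatch of the grey saw deck fully upright, then swing the hatch open by it until it leans back past upright and stays there. Then take the orange parts tray out of the well below and stack it squarely on the blue tray on the bench, its four corner pins fully down in the blue tray's sockets, and let go. Set the tray down rather than dropping it, leave the blue tray where it stands, do not push the other things about, and leave the hatch open.

Things in the scene. Friction and masses are not known exactly. Their poses are not given: they have to be found in the camera images.
- hatch_hinge (a point): Fixed point: middle of the hatch's hinge line, level with the top of the grey saw deck (320 x 300 mm, 90 mm high, on the bench). x runs along the hinge line, +y away from the hatch, z up. The closed plywood hatch (180 mm along x, 14 mm thick, 0.5 kg) covers y from -2 to -190 mm, flush. The well below it: 184 mm along x, y from -192 to +2 mm, floor 80 mm below this point.
- hatch (a joint): Hatch angle in rad: 0 closed and flush, grows as the free (-y) edge rises about the hinge line; 1.57 upright, stop at 2.0. A stiff friction hinge (about 0.65 N m) lets it stay at any angle; lifting takes 6 to 8 N at the ring.
- pull (a joint): Ring pull angle in rad relative to the hatch: 0 lying in its pan, 1.57 square to the hatch, stop at 2.9 (folded out over the free edge). Swings easily, stays where left. Its pivot line is parallel to the hinge line, 176 mm from it towards the free edge, 6 mm below the hatch's top face; the lying ring points from there back towards the hinge.
- pull_bar (a point): Centre of the ring pull's outer straight bar, the part to grip: round brass, 9 mm thick, 38 mm long along this point's x (parallel to the hinge), 44 mm from the pivot line; +y points from pivot to bar; ring inside width 43 mm. Lying, it is 6 mm below the hatch's top; beside it 30 mm of open pan on the hinge side and 35 mm inside the ring; pan floor 17 mm below it. Pinch it from above.
- hatch_edge (a point): Middle of the hatch's free edge, on its top face, 190 mm from the hinge line; moves with the hatch. The steel pan of the pull is sunk in the hatch from 6 to 92 mm behind this edge, 66 mm wide, 23 mm deep, bulging out 12 mm below the plywood.
- tray_mid (a point): Centre, half-way up the body, of the orange parts tray, loose, 0.3 to 0.5 kg, standing on its pins on the well floor under the hatch. Body 130 (x) x 110 (y) x 38 mm high: rim 19 mm above, underside 19 mm below this point. Four round steel pins, 9 mm thick, 10 mm long, stand out below its corners at x = +-51.5, y = +-41.5 mm. A half turn about z makes no difference.
- tray_bar (a point): Centre of the black carrying bar across the middle of the orange tray, along the tray's y, to pinch across x: 14 mm wide, 102 mm long, 13 mm tall, top 2 mm below the rim. Beside it 54 mm are free on either side between the corners; the tray's floor is 26 mm below this point. It is 10.5 mm above the tray's centre.
- base_mid (a point): Centre (half-way up its body) of the blue tray, loose on the bench, same shape and size as the orange one, 29 mm above the bench. In the top of its corners at x = +-51.5, y = +-41.5 mm are square sockets 17 mm wide, 13 mm deep. A tray stacked on it has its centre exactly 38 mm higher.
- bin: Green open bin 100 x 90 x 50 mm, bystander; origin at the centre of its underside.
- clamp: Orange C-clamp lying flat, about 110 x 80 x 16 mm, bystander.
- glue: Yellow glue bottle, 56 mm across, 130 mm tall, bystander; origin at the centre of its underside.
- offcut: Wood offcut 90 x 45 x 30 mm, bystander; origin at the centre of its underside.
- tin: Small aluminium tin, 44 mm across, 35 mm tall, on the far edge of the deck's top, bystander; origin at the centre of its underside.
Mind the look-alikes: they are no part of the job. Of the things that look like the part that bears base_mid, the middle-sized one is meant.

How it is judged:
By the outcome, as a careful person would: the job done as asked, in the order asked, and still so for the second after the job is handed in, with the robot touching nothing.
It also fails if it takes over 72 s, if anything falls off the work surface, if the arm or the gripper's body presses on something with over 40 N, if the wrist force passes 120 N, or if a joint passes its speed limit or range.

## Working session

There is one attempt and no reset: what is moved stays moved. The work goes in short steps, Python scripts to look and compute and a shell command to move; the robot and the scene stay as the last step left them, time stands still between calls to the robot, and variables do not carry over. Pictures are saved under pics/ and viewed, about 8 in all and at most 12, crops included, and the job is handed in when it is done.

```bash
ls; mkdir -p pics; cat > h.py <<'E'
import numpy as np, cv2
from plant import r
from scipy.spatial.transform import Rotation as R
def snap(n,name=None):
    s=r.snapshot(n)
    if name: cv2.imwrite(f'pics/{name}.png',s['pixels'][:,:,::-1])
    return s
def att(s):
    a=np.array(s['attitude']); return a if a.shape==(3,3) else R.from_quat(a).as_matrix()
def cloud(s):
    z=s['range_z'];K=s['K'];v,u=np.mgrid[:z.shape[0],:z.shape[1]]
    p=np.stack([(u-K[0,2])/K[0,0]*z,-(v-K[1,2])/K[1,1]*z,-z],-1)
    w=p@att(s).T+np.array(s['position']); w[z==0]=np.nan
    return w
E
python3 - <<'E'
from h import *
t=snap('top'); s=snap('side')
print({k:(v if k not in('pixels','range_z') else 0) for k,v in t.items()})
print(r.tips_ahead, r.get_state())
np.save('top.npy',cloud(t)); np.save('side.npy',cloud(s))
cv2.imwrite('pics/top.png',t['pixels'][:,:,::-1]);cv2.imwrite('pics/side.png',s['pixels'][:,:,::-1])
E
```

```text
pics
{'pixels': 0, 'range_z': 0, 'K': array([[415.78762242,   0.        , 275.02152586],
       [  0.        , 415.78762242, 207.78412153],
       [  0.        ,   0.        ,   1.        ]]), 'position': array([0.37825576, 0.02229243, 0.99381156]), 'attitude': array([ 0.06210797, -0.038209  , -0.69564834,  0.71467199])}
0.019 {'clock': 0.1, 'q': array([-1.30816362,  0.68987913, -0.19447928,  1.56624026,  0.1573141 ,
        0.90247378, -0.21510371]), 'qd': array([ 0.00092874, -0.00186849,  0.00060258, -0.00258051, -0.00051479,
        0.00146989, -0.00155493]), 'joint_torque': array([-4.87804937e-03, -5.28500211e+01, -1.27167854e+00, -1.53836650e+01,
       -5.24345529e-02,  2.01763411e-03,  4.32160437e-05]), 'tool_pos': array([0.1417194 , 0.6081787 , 0.25700219]), 'eef_rot': array([ 1.14142062e-01,  9.93464111e-01, -8.05690589e-04, -1.55830495e-05]), 'contact_force': array([-0.35356557,  0.01701602,  0.02163455]), 'moment': array([ 0.00962717,  0.00658797, -0.01480772]), 'opening': 0.9998844849140844}
```

View pics/top.png

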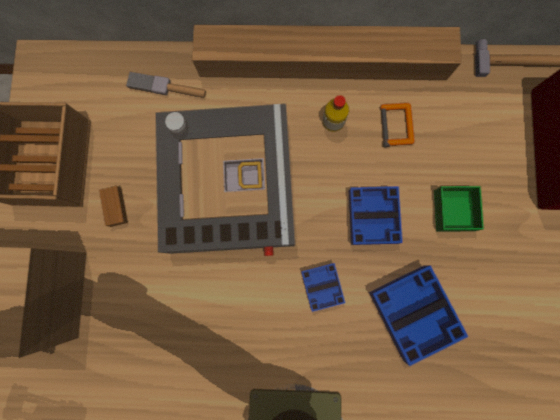

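View pics/side.png

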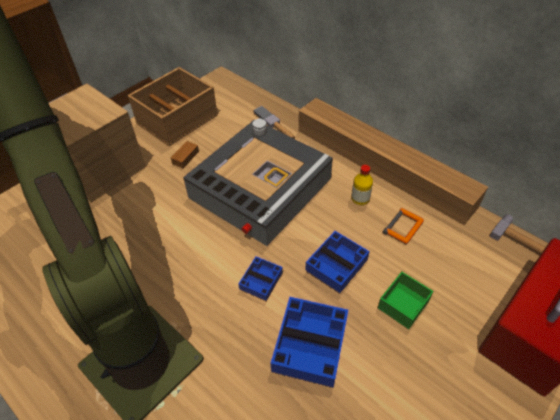

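Top view: the hatch is at px (225,176). The hinges are on its left side (182,150) and (182,205), and the brass ring is at (250,176) near the right-hand free edge. There is a grey fence rail at (283,175). Candidates for the blue tray are small (323,287), middle (376,215) and large (418,314), so I choose (376,215). The only candidate for the ring is (250,176).

```bash
python3 - <<'E'
from h import *
im=cv2.imread('pics/top.png'); P=np.load('top.npy')
hsv=cv2.cvtColor(im,cv2.COLOR_BGR2HSV)
blue=cv2.inRange(hsv,(105,120,50),(130,255,255))
n,l,st,c=cv2.connectedComponentsWithStats(cv2.morphologyEx(blue,cv2.MORPH_CLOSE,np.ones((9,9))))
for i in range(1,n):
    if st[i,4]<300: continue
    p=P[(l==i)]; p=p[np.isfinite(p[:,2])]; z=np.percentile(p[:,2],98)
    q=p[p[:,2]>z-.008]; b=cv2.minAreaRect((q[:,:2]*1000).astype(np.float32))
    print(c[i],z,b)
# profiles
def g(u,v): return P[v,u].round(4)
for u in range(165,300,4): print(u,g(u,176), g(u,200))
# hatch plywood by plane & colour
ply=(hsv[...,1]>60)&(hsv[...,0]<25)&(np.abs(P[...,2]-.09)<.012)
ply[:120]=0;ply[235:]=0;ply[:,:170]=0;ply[:,275:]=0
q=P[ply]; print('ply',cv2.minAreaRect((q[:,:2]*1000).astype(np.float32)),np.median(q[:,2]))
dk=(np.abs(P[...,2]-.09)<.01); dk[:90]=0;dk[260:]=0;dk[:,:140]=0;dk[:,310:]=0
q=P[dk]; print('deck',cv2.minAreaRect((q[:,:2]*1000).astype(np.float32)))
a=im[90:260,145:300]; 
b=im[170:260,300:450]
cv2.imwrite('pics/c1.png',np.hstack([cv2.resize(a,None,fx=3,fy=3,interpolation=2)[:400],cv2.resize(b,(330,400))]))
# brass
br=cv2.inRange(hsv,(15,120,90),(32,255,255)); 
m=(br>0); m[:155]=0;m[195:]=0;m[:,:230]=0;m[:,266:]=0
E
```

```text
[375.39704797 215.2295203 ] 0.05058921759720768 ((502.910400390625, -173.3663330078125), (128.35276794433594, 108.38410949707031), 2.886195659637451)
[322.37202152 286.93159108] 0.03630469694342033 ((337.32318115234375, -56.1181526184082), (89.85427856445312, 74.59992980957031), 16.170167922973633)
[419.17852425 314.79448953] 0.06432686131386578 ((286.7018127441406, -263.6096496582031), (167.61965942382812, 140.61941528320312), 27.289247512817383)
165 [0.5729 0.3034 0.0902] [0.5182 0.2992 0.0923]
169 [0.5728 0.294  0.0915] [0.5192 0.2918 0.087 ]
173 [0.573  0.285  0.0916] [0.5188 0.2816 0.091 ]
177 [0.5738 0.2767 0.0888] [0.519  0.2728 0.0908]
181 [0.5761 0.2703 0.0791] [0.519  0.2634 0.0923]
185 [0.5732 0.2575 0.0933] [0.5195 0.2549 0.0909]
189 [0.5744 0.2496 0.0889] [0.5201 0.2465 0.0884]
193 [0.5746 0.2406 0.0888] [0.52   0.2371 0.0904]
197 [0.5747 0.2316 0.0889] [0.52   0.228  0.0913]
201 [0.5746 0.2222 0.0907] [0.5205 0.2195 0.0894]
205 [0.5748 0.2132 0.0907] [0.5202 0.2099 0.0928]
209 [0.5746 0.2039 0.0922] [0.5215 0.2023 0.0863]
213 [0.5754 0.1955 0.0894] [0.5213 0.1929 0.0886
[... 606 characters left out ...]
[0.5774 0.0791 0.0921] [0.5239 0.0774 0.0899]
269 [0.5782 0.0703 0.0895] [0.5241 0.0686 0.0902]
273 [0.5776 0.0613 0.093 ] [0.524  0.0597 0.0916]
277 [0.5778 0.0524 0.0931] [0.5245 0.051  0.0899]
281 [0.5783 0.0436 0.0917] [0.5244 0.0421 0.0922]
285 [0.5786 0.0347 0.091 ] [0.5244 0.0333 0.0935]
289 [0.5783 0.0259 0.0934] [0.5255 0.0246 0.0875]
293 [0.5989 0.0165 0.0016] [ 0.5405  0.0151 -0.003 ]
297 [5.995e-01 6.800e-03 2.000e-04] [ 5.402e-01  5.500e-03 -1.000e-04]
ply ((560.0279541015625, 179.44027709960938), (228.4251251220703, 215.62400817871094), 1.504660964012146) 0.09040178868824256
deck ((576.8169555664062, 172.6282958984375), (321.4004211425781, 300.7747802734375), 4.957023620605469)
```

View pics/c1.png

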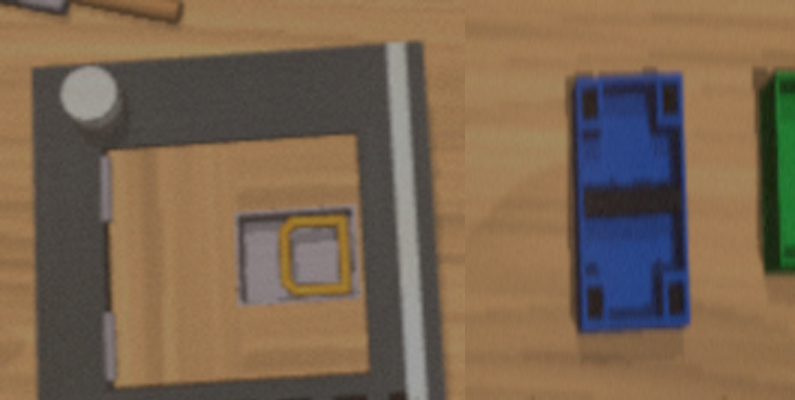

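```bash
cat >> h.py <<'E'
def ray(s,uv,z):
    uv=np.atleast_2d(uv).astype(float);K=s['K']
    d=np.c_[(uv[:,0]-K[0,2])/K[0,0],-(uv[:,1]-K[1,2])/K[1,1],-np.ones(len(uv))]@att(s).T
    o=np.array(s['position']); return o+d*((z-o[2])/d[:,2])[:,None]
def yaw(st=None):
    M=R.from_quat((st or r.get_state())['eef_rot']).as_matrix(); return np.degrees(np.arctan2(M[1,1],M[0,1])),M
E
python3 - <<'E'
from h import *
s=snap('top')
def c(x,y): return (145+(x+.5)/3-.5,90+(y+.5)/3-.5)
print(ray(s,[c(108,150),c(113,386),c(357,136),c(368,370)],.09).round(4))
print('deck corners',ray(s,[c(32,70),c(420,42)],.09).round(4))
print('ring',ray(s,[c(288,224),c(290,288)],.084).round(4), ray(s,[c(344,222),c(346,288)],.084).round(4))
print(ray(s,[(176,122)],.125), yaw())
E
```

```text
[[0.6577 0.2733 0.09  ]
 [0.4786 0.2585 0.09  ]
 [0.6722 0.0853 0.09  ]
 [0.4951 0.0714 0.09  ]]
deck corners [[0.7198 0.3358 0.09  ]
 [0.747  0.0399 0.09  ]]
ring [[0.6048 0.1353 0.084 ]
 [0.556  0.1318 0.084 ]] [[0.6072 0.0933 0.084 ]
 [0.5569 0.09   0.084 ]]
[[0.68676531 0.27639902 0.125     ]] (np.float64(76.89424069943838), array([[-9.73953209e-01,  2.26749008e-01, -1.85315260e-04],
       [ 2.26749052e-01,  9.73952316e-01, -1.32399392e-03],
       [-1.19726081e-04, -1.33152819e-03, -9.99999106e-01]]))
```

```bash
python3 -m inch '[[0.8,-0.9,0,0.15,40],[0.85,-0.95,0,0.15,20],[0.85,-0.95,0,0.15,20],[0.85,-0.95,0,0.15,20],[0.85,-0.95,0,0.15,20]]'
python3 -m inch '[[0.85,-0.95,0,0.15,20],[0.85,-0.95,0,0.15,20],[0.85,-0.95,0,0.15,20],[0.85,-0.95,0,0.15,20],[0.85,-0.95,0,0.15,20]]'
python3 -m inch '[[0.85,-0.95,0,0.15,20],[0.85,-0.95,0,0.15,20],[0.85,-0.95,0,0.15,20],[0.85,-0.95,0,0.15,20],[0.85,-0.95,0,0.15,20]]'
python3 -m inch '[[0.85,-0.95,0,0.15,20],[0.85,-0.95,0,0.15,20],[0.8,-0.9,0,0.15,20],[0.7,-0.8,0,0.15,20],[0.5,-0.5,0,0.15,20]]'
python3 -m inch '[[0,0,0,0,20],[0,0,0,0,20]]'
python3 - <<'E'
from h import *
s=snap('wrist','w1'); st=r.get_state(); print(st['tool_pos'],yaw(st)[0],st['contact_force'])
print(s['position'],s['K'])
E
```

```text
clock: 0.65
tool_pos: [0.2474, 0.49, 0.2575]
eef_rot: [0.075, 0.997, -0.0, -0.0]
contact_force: [0.4, -0.0, 0.4]
opening: 0.572
clock: 1.15
tool_pos: [0.3537, 0.3713, 0.2576]
eef_rot: [0.035, 0.999, -0.0, -0.0]
contact_force: [-0.0, 0.1, 0.5]
opening: 0.228
clock: 1.65
tool_pos: [0.4599, 0.2526, 0.2576]
eef_rot: [-0.004, 1.0, -0.0, -0.0]
contact_force: [-0.1, 0.7, 0.1]
opening: 0.231
clock: 2.15
tool_pos: [0.5529, 0.1486, 0.2574]
eef_rot: [-0.042, 0.999, -0.001, -0.0]
contact_force: [-0.6, 0.6, -0.2]
opening: 0.224
clock: 2.35
tool_pos: [0.5511, 0.1517, 0.2575]
eef_rot: [-0.042, 0.999, 0.0, -0.001]
contact_force: [0.5, 0.9, 0.6]
opening: 0.226
[0.55073377 0.15250333 0.25762785] 94.95948301023232 [-1.13575067 -0.02674202  0.43273575]
[0.47978063 0.14580425 0.38391778] [[375.85315017   0.         278.96772521]
 [  0.         375.85315017 211.97505008]
 [  0.           0.           1.        ]]
```

View pics/w1.png

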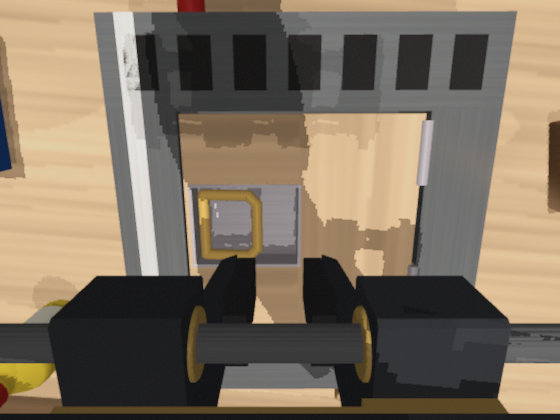

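The wrist view shows the ring with its outer bar at px (257,225), the pivot side at (206,225) and hinge leaves at (425,150). The closed fingers are right of and below it.

```bash
python3 - <<'E'
from h import *
s=snap('wrist')
im=s['pixels'][:,:,::-1].copy();hsv=cv2.cvtColor(im,cv2.COLOR_BGR2HSV)
P=cloud(s)
print(ray(s,[(257.5,225),(206,225)],.084).round(4), ray(s,[(180,114),(416,114),(184,240)],.09).round(4))
for u in range(196,272,4): print(u,hsv[225,u],P[225,u].round(4))
m=cv2.inRange(hsv,(12,150,60),(30,255,255)); m[:185]=0;m[262:]=0;m[:,:196]=0;m[:,270:]=0
v,u=np.nonzero(m); print(u.min(),u.max(),v.min(),v.max())
for row in (205,215,225,235): 
    w=np.nonzero(m[row])[0]; print(row,w)
E
```

```text
[[0.5768 0.1369 0.084 ]
 [0.5805 0.0939 0.084 ]] [[0.4919 0.0724 0.09  ]
 [0.4765 0.2505 0.09  ]
 [0.5931 0.0772 0.09  ]]
196 [14 76 84] [0.5845 0.0836 0.0742]
200 [ 20 154 149] [0.58   0.0895 0.0869]
204 [ 20 152 164] [0.5794 0.093  0.0878]
208 [ 19 157 125] [0.58   0.0958 0.085 ]
212 [170  11 137] [0.5862 0.096  0.0656]
216 [167  13 137] [0.5858 0.0997 0.0661]
220 [167  13 139] [0.5853 0.1033 0.0667]
224 [165  11 139] [0.5849 0.1068 0.0669]
228 [170  11 139] [0.5846 0.1103 0.0667]
232 [167  13 140] [0.5848 0.1137 0.0653]
236 [165  11 140] [0.5841 0.1174 0.0666]
240 [167  13 141] [0.5838 0.1209 0.0665]
244 [167  13 142] [0.5838 0.1244 0.0655]
248 [168   9 142] [0.5831 0.128  0.0667]
252 [ 19 154 144] [0.5748 0.1327 0.0912]
256 [ 20 150 168] [0.5744 0.136  0.0918]
260 [ 20 156 131] [0.5748 0.1392 0.0894]
264 [167  12 146] [0.5818 0.1421 0.067 ]
268 [170  10 146] [0.5822 0.1457 0.0649]
198 260 190 258
205 [207 250 251 252 253 254 256 257 258 259]
215 [207 251 252 253 254 255 256 257 258 259 260]
225 [200 201 202 203 204 205 206 207 208 252 253 254 255 256 257 258 259 260]
235 [200 201 202 203 204 205 206 207 208 252 253 254 255 256 257 258 259 260]
```

```bash
python3 -m inch '[[0.5,-0.3,-0.6,0,20],[0.5,-0.3,-0.9,0,20],[0.02,-0.02,-1,0,20],[0,0,-1,0,20],[0,0,-1,0,20]]'
python3 -m inch '[[0,0,-0.3,0,20],[0,0,0,0,20]]'
python3 - <<'E'
from h import *
s=snap('wrist','w2'); st=r.get_state(); print(st['tool_pos'],yaw(st)[0],st['contact_force'],st['opening'])
E
```

```text
clock: 2.95
tool_pos: [0.5765, 0.1373, 0.1445]
eef_rot: [-0.044, 0.999, 0.0, -0.0]
contact_force: [0.6, 0.8, -0.2]
opening: 0.226
clock: 3.15
tool_pos: [0.5761, 0.1367, 0.1371]
eef_rot: [-0.044, 0.999, -0.0, -0.001]
contact_force: [1.0, 0.0, 0.4]
opening: 0.226
[0.57699444 0.13672397 0.13815264] 94.96610851299451 [0.49614506 0.20962594 0.18608481] 0.22638733501342648
```

View pics/w2.png

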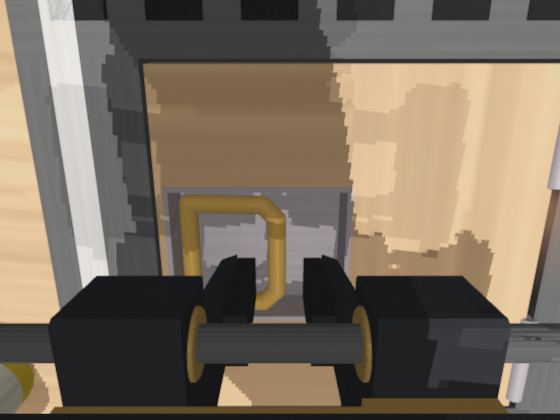

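The fingers straddle the bar: it is at px (277,255), midway between the fingertips (250 and 308). Descend and grip.

```bash
python3 -m inch '[[0,-0.02,-0.6,0,20],[0,0,-0.6,0,20],[0,0,-0.5,0,20],[0,0,-0.05,0,20],[0,0,0,0,20]]'
python3 -m inch '[[0,0,0,0,2],[0,0,0,0,2],[0,0,0,0,2],[0,0,0,0,2]]' 20
```

```text
clock: 3.7
tool_pos: [0.5771, 0.1353, 0.0938]
eef_rot: [-0.043, 0.999, -0.0, -0.0]
contact_force: [-0.1, 0.5, 0.6]
opening: 0.227
clock: 4.1
tool_pos: [0.5776, 0.1355, 0.0945]
eef_rot: [-0.043, 0.999, 0.0, 0.001]
contact_force: [0.5, 0.9, 0.3]
opening: 0.093
```

```bash
python3 -m inch '[[0.003,-0.034,0.343,0,2],[0.009,-0.1,0.33,0,2],[0.014,-0.162,0.304,0,2],[0.019,-0.218,0.266,0,2]]'
python3 -m inch '[[0.023,-0.265,0.219,0,2],[0.026,-0.303,0.163,0,2],[0.029,-0.329,0.1,0,2],[0.03,-0.342,0.034,0,2],[0,0,0,0,2]]'
python3 - <<'E'
from h import *
s=snap('side','s2'); im=cv2.imread('pics/s2.png')[100:300,150:370]; cv2.imwrite('pics/s2.png',cv2.resize(im,None,fx=3,fy=3,interpolation=2)); st=r.get_state(); print(st['tool_pos'],st['contact_force'],st['moment'])
E
```

```text
clock: 4.5
tool_pos: [0.5787, 0.1217, 0.1258]
eef_rot: [-0.042, 0.999, -0.0, 0.0]
contact_force: [3.1, -1.1, -6.4]
opening: 0.097
clock: 5.0
tool_pos: [0.5814, 0.0903, 0.139]
eef_rot: [-0.042, 0.999, -0.0, 0.001]
contact_force: [-0.4, 0.3, 9.2]
opening: 0.095
[0.58143595 0.09043816 0.13905086] [-0.63783784  1.3886029   8.23806557] [0.39048025 0.12775614 0.06053611]
```

View pics/s2.png

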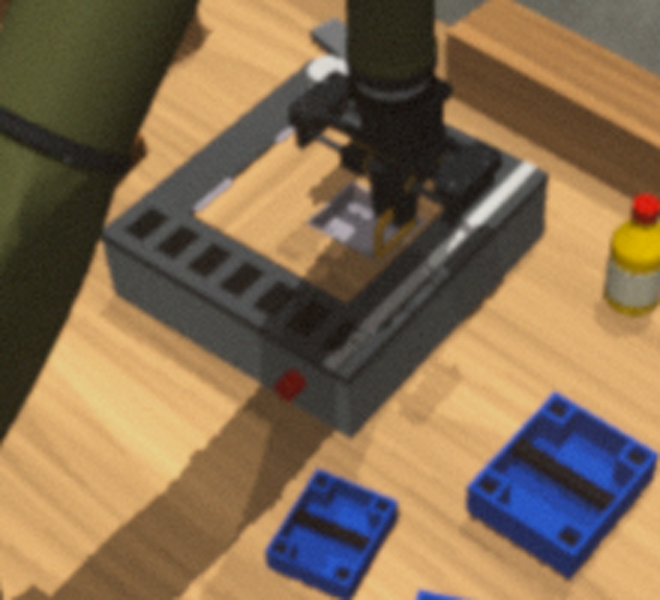

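The ring looks upright and the hatch shut. Now work out the arc.

```bash
python3 - <<'E'
import numpy as np
t=np.radians(np.arange(0,108.1,4.5)); b=np.c_[-176*np.cos(t)+38*np.sin(t),176*np.sin(t)+38*np.cos(t)]
d=np.diff(b,axis=0)/25
for i,(y,z) in enumerate(d): print(i+1,np.round([-.0866*y,.996*y,z],3).tolist())
E
```

```text
1 [-0.012, 0.14, 0.548]
2 [-0.016, 0.183, 0.535]
3 [-0.019, 0.224, 0.519]
4 [-0.023, 0.264, 0.5]
5 [-0.026, 0.302, 0.477]
6 [-0.029, 0.338, 0.452]
7 [-0.032, 0.373, 0.424]
8 [-0.035, 0.405, 0.393]
9 [-0.038, 0.434, 0.36]
10 [-0.04, 0.461, 0.325]
11 [-0.042, 0.485, 0.288]
12 [-0.044, 0.506, 0.248]
13 [-0.046, 0.524, 0.208]
14 [-0.047, 0.538, 0.166]
15 [-0.048, 0.55, 0.123]
16 [-0.048, 0.558, 0.079]
17 [-0.049, 0.562, 0.035]
18 [-0.049, 0.563, -0.009]
19 [-0.049, 0.561, -0.054]
20 [-0.048, 0.555, -0.098]
21 [-0.047, 0.545, -0.141]
22 [-0.046, 0.533, -0.183]
23 [-0.045, 0.517, -0.225]
24 [-0.043, 0.498, -0.265]
```

```bash
python3 -m inch '[[-0.01,0.14,0.55,0,2],[-0.016,0.18,0.54,0,2],[-0.02,0.22,0.52,0,2],[-0.023,0.26,0.5,0,2]]' 30
python3 -m inch '[[-0.026,0.3,0.48,0,2],[-0.03,0.34,0.45,0,2],[-0.032,0.37,0.42,0,2],[-0.035,0.41,0.39,0,2]]'
python3 -m inch '[[-0.038,0.43,0.36,0,2],[-0.04,0.46,0.325,0,2],[-0.042,0.485,0.29,0,2],[-0.044,0.51,0.25,0,2],[0,0,0,0,2]]'
python3 - <<'E'
from h import *
s=snap('side','s3'); im=cv2.imread('pics/s3.png')[60:300,130:390]; cv2.imwrite('pics/s3.png',cv2.resize(im,None,fx=2.5,fy=2.5,interpolation=2)); st=r.get_state(); print(st['tool_pos'],st['contact_force'],st['moment'])
E
```

```text
clock: 5.45
tool_pos: [0.5798, 0.1075, 0.1913]
eef_rot: [-0.041, 0.999, -0.003, -0.0]
contact_force: [5.6, -3.9, -6.2]
opening: 0.09
clock: 5.85
tool_pos: [0.5768, 0.1416, 0.2349]
eef_rot: [-0.041, 0.999, -0.004, -0.0]
contact_force: [4.3, -6.3, -3.3]
opening: 0.086
clock: 6.35
tool_pos: [0.5725, 0.192, 0.2665]
eef_rot: [-0.042, 0.999, -0.002, 0.001]
contact_force: [1.9, -3.0, 3.9]
opening: 0.092
[0.57245664 0.19218361 0.26639505] [ 2.13426784 -2.94559791  3.97187984] [-0.77487453 -0.3507881   0.03969329]
```

View pics/s3.png

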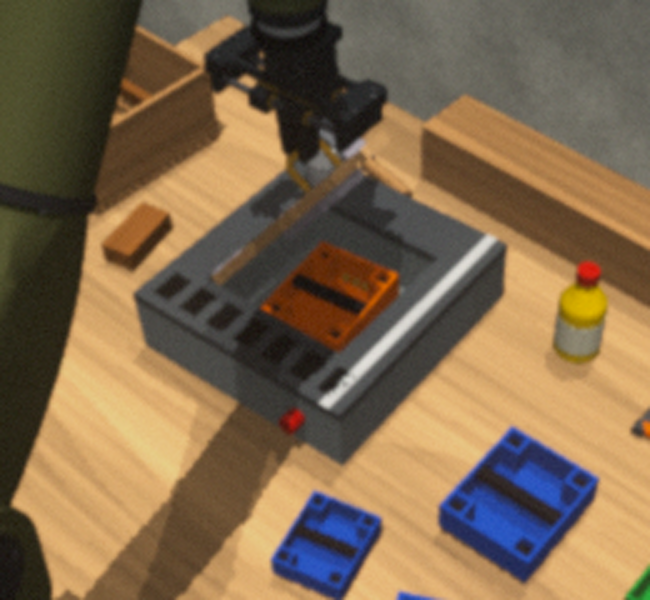

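The hatch is about half open with the ring held, and the orange tray is visible in the well. Continue.

```bash
python3 -m inch '[[-0.046,0.525,0.21,0,2],[-0.047,0.54,0.165,0,2],[-0.048,0.55,0.12,0,2],[-0.048,0.56,0.08,0,2]]'
python3 -m inch '[[-0.049,0.56,0.035,0,2],[-0.049,0.56,-0.01,0,2],[-0.049,0.56,-0.054,0,2],[-0.048,0.555,-0.1,0,2]]'
python3 -m inch '[[-0.047,0.545,-0.14,0,2],[-0.046,0.53,-0.18,0,2],[-0.045,0.52,-0.225,0,2],[-0.043,0.5,-0.265,0,2],[0,0,0,0,2]]'
python3 - <<'E'
from h import *
s=snap('side','s4'); im=cv2.imread('pics/s4.png')[60:300,130:390]; cv2.imwrite('pics/s4.png',cv2.resize(im,None,fx=2.5,fy=2.5,interpolation=2)); st=r.get_state(); print(st['tool_pos'],st['contact_force'],st['moment'])
E
```

```text
clock: 6.8
tool_pos: [0.5679, 0.2442, 0.2797]
eef_rot: [-0.041, 0.999, -0.004, -0.0]
contact_force: [2.5, -7.2, 3.0]
opening: 0.091
clock: 7.2
tool_pos: [0.5629, 0.3018, 0.2769]
eef_rot: [-0.042, 0.999, -0.002, 0.0]
contact_force: [1.8, -4.6, 3.4]
opening: 0.09
clock: 7.7
tool_pos: [0.5577, 0.3603, 0.2557]
eef_rot: [-0.044, 0.999, 0.002, 0.001]
contact_force: [4.3, 4.4, -0.0]
opening: 0.09
[0.55770683 0.3602215  0.25596589] [3.36591166 4.93615541 0.04478461] [ 0.92283172 -0.68050999  0.0165943 ]
```

View pics/s4.png

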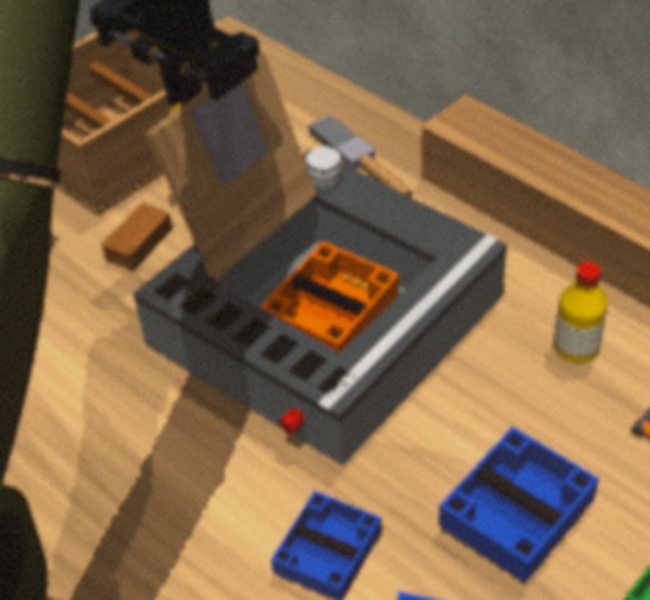

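```bash
python3 -m inch '[[0,0,0,0,18],[0,0,0,0,18],[0,0,0,0,18]]'
python3 -m inch '[[0,0,0.3,0,18],[0,0,0.6,0,18],[0,0,1,0,18],[0,0,1,0,18],[0,0,1,0,18]]'
python3 -m inch '[[0,0,0.3,0,50],[0,0,0,0,50]]'
python3 - <<'E'
from h import *
t=snap('top','t3'); s=snap('side')
im=cv2.imread('pics/t3.png')[90:270,130:410]; cv2.imwrite('pics/t3c.png',cv2.resize(im,None,fx=2.5,fy=2.5,interpolation=2))
for cam,sn in (('top',t),('side',s)):
    P=cloud(sn); h=cv2.cvtColor(sn['pixels'],cv2.COLOR_RGB2HSV)
    m=cv2.inRange(h,(3,150,60),(14,255,255))>0
    m&=(P[...,0]>.46)&(P[...,0]<.68)&(P[...,1]>.06)&(P[...,1]<.28)&(P[...,2]>.045)
    q=P[m]; print(cam,len(q),np.percentile(q[:,2],[5,50,95]),cv2.minAreaRect((q[:,:2]*1000).astype(np.float32)))
st=r.get_state(); print(st['tool_pos'],st['contact_force'])
# hatch angle from side cloud
P=cloud(s).reshape(-1,3); hx=np.array([.566,.2675]);d=P[:,:2]-hx; a=d@[.996,.0866]; b=d@[-.0866,.996]; z=P[:,2]-.09
k=(abs(a)<.08)&(z>.03)&(z<.2)&(b>-.03)&(b<.09)
pf=np.polyfit(z[k],b[k],1);print('hatch',k.sum(),pf,np.degrees(np.arctan(pf[0]))+90)
E
```

```text
clock: 8.05
tool_pos: [0.5572, 0.3562, 0.2553]
eef_rot: [-0.043, 0.999, -0.0, -0.001]
contact_force: [1.2, -1.3, -0.6]
opening: 0.207
clock: 8.55
tool_pos: [0.5578, 0.3564, 0.3548]
eef_rot: [-0.043, 0.999, 0.0, -0.0]
contact_force: [0.6, -0.3, 0.8]
opening: 0.205
clock: 8.75
tool_pos: [0.5583, 0.3569, 0.362]
eef_rot: [-0.043, 0.999, 0.001, 0.001]
contact_force: [-0.1, 0.1, 0.1]
opening: 0.364
top 420 [0.04600685 0.05599581 0.06038192] ((576.3973999023438, 164.231201171875), (130.35671997070312, 110.05410766601562), 10.2366361618042)
side 639 [0.04631785 0.05530298 0.06088947] ((563.5123901367188, 161.58953857421875), (157.86155700683594, 114.3946762084961), 8.902613639831543)
[0.55755773 0.35613376 0.35958498] [ 0.17335621 -0.2015119  -0.43962842]
hatch 2598 [ 0.32147364 -0.01443574] 107.82122937152195
```

View pics/t3c.png

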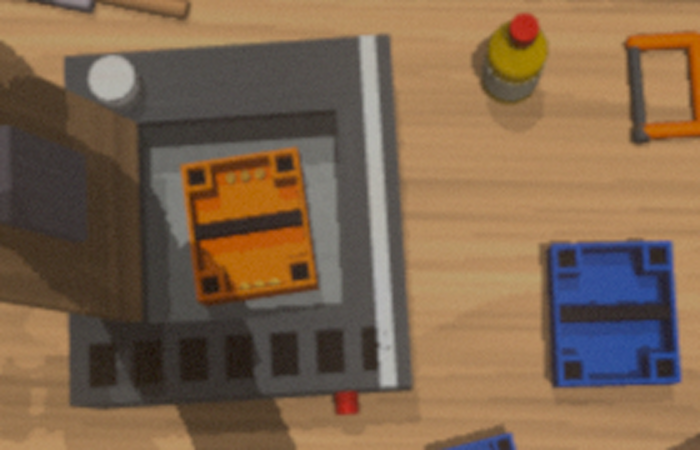

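The hatch leans at about 108° and stays there. The orange tray is at crop px (250,225), with its bar along y and a yaw of about 10°. Moving over it.

```bash
python3 -m inch '[[0.05,-0.6,0,-1,50],[0.1,-1,0,-1,50],[0.1,-1,0,-1,50],[0.1,-1,0,-1,50],[0.1,-1,0,-1,50]]'
python3 -m inch '[[0.1,-1,0,-1,50],[0.1,-1,-0.3,-1,50],[0.1,-0.8,-0.6,-1,50],[0,-0.3,-0.8,-1,50],[0,0,-0.8,-1,50]]'
python3 -m inch '[[0,0,-0.8,-1,50],[0,0,-0.8,-1,50],[0,0,-0.8,-1,50],[0,0,-0.8,-1,50],[0,0,-0.4,-0.12,50]]'
python3 -m inch '[[0,0,0,0,50],[0,0,0,0,50]]'
python3 - <<'E'
from h import *
s=snap('wrist','w5'); st=r.get_state(); print(st['q'][6],st['tool_pos'],yaw(st)[0],st['contact_force'],st['opening'])
E
```

```text
clock: 9.35
tool_pos: [0.5686, 0.2401, 0.3589]
eef_rot: [0.219, 0.976, -0.001, -0.001]
contact_force: [0.2, 0.5, 0.5]
opening: 0.568
clock: 9.85
tool_pos: [0.5763, 0.1614, 0.2963]
eef_rot: [0.466, 0.885, -0.002, -0.0]
contact_force: [0.9, -0.3, 0.2]
opening: 0.567
clock: 10.35
tool_pos: [0.5748, 0.1636, 0.2052]
eef_rot: [0.642, 0.767, -0.003, -0.001]
contact_force: [-1.1, -0.0, -0.3]
opening: 0.569
clock: 10.55
tool_pos: [0.5768, 0.1641, 0.2083]
eef_rot: [0.641, 0.768, -0.0, -0.0]
contact_force: [0.5, 0.3, -0.3]
opening: 0.568
-0.1385549899418248 [0.57719684 0.16415954 0.2087989 ] 10.240085498428032 [ 0.47562193 -0.8726992   0.08265318] 0.5660514227154964
```

View pics/w5.png

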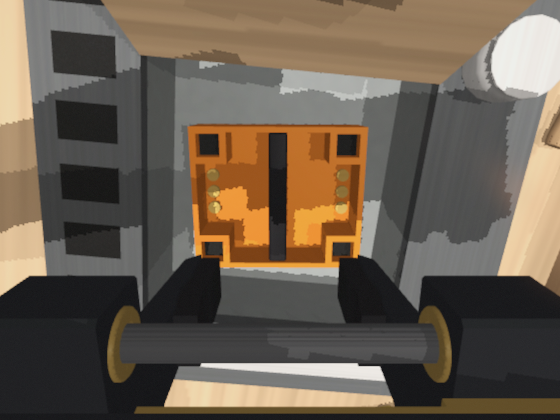

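The tray is centred between the fingers, its bar at px (278,197) parallel to the image vertical and the rim from (189,126) to (362,266).

```bash
python3 - <<'E'
from h import *
s=snap('wrist'); c=ray(s,[(190,127),(366,127),(362,265),(196,265)],.058); print(c.round(4),c.mean(0).round(4))
print(ray(s,[(278,197),(278,135),(278,258)],.056).round(4))
P=cloud(s); h=cv2.cvtColor(s['pixels'],cv2.COLOR_RGB2HSV)
m=cv2.inRange(h,(3,150,60),(14,255,255))>0
q=P[m&(P[...,2]>.05)&(P[...,2]<.07)]; print(len(q),np.median(q[:,2]),cv2.minAreaRect((q[:,:2]*1000).astype(np.float32)))
E
```

```text
[[0.503  0.2071 0.058 ]
 [0.6278 0.2296 0.058 ]
 [0.6504 0.1243 0.058 ]
 [0.5199 0.1007 0.058 ]] [0.5753 0.1654 0.058 ]
[[0.5746 0.1669 0.056 ]
 [0.5664 0.2127 0.056 ]
 [0.5835 0.1175 0.056 ]]
4057 0.05687120717546784 ((573.3666381835938, 166.2947235107422), (129.9816436767578, 106.95535278320312), 10.009709358215332)
```

```bash
python3 -m inch '[[-0.08,0.05,-0.8,0,50],[0,0,-1,0,50],[0,0,-1,0,50],[0,0,-1,0,50],[0,0,-1,0,50]]'
python3 -m inch '[[0,0,-0.7,0,50],[0,0,-0.4,0,50],[0,0,-0.22,0,50],[0,0,0,0,50]]'
python3 -m inch '[[0,0,0,0,5],[0,0,0,0,5],[0,0,0,0,5],[0,0,0,0,5],[0,0,0,0,5]]' 35
```

```text
clock: 11.15
tool_pos: [0.5757, 0.1656, 0.0884]
eef_rot: [0.641, 0.767, 0.001, 0.001]
contact_force: [0.5, -0.2, -0.5]
opening: 0.565
clock: 11.55
tool_pos: [0.575, 0.1655, 0.0554]
eef_rot: [0.642, 0.767, 0.0, 0.0]
contact_force: [-0.3, 0.4, -0.4]
opening: 0.569
clock: 12.05
tool_pos: [0.5751, 0.1655, 0.0555]
eef_rot: [0.642, 0.767, 0.0, 0.0]
contact_force: [-0.7, -0.6, 1.7]
opening: 0.154
```

```bash
python3 -m inch '[[0,0,0.2,0,5],[0,0,0.5,0,5],[0,0,0.9,0,5],[0,0,1,0,5],[0,0,1,0,5]]'
python3 -m inch '[[0,0,1,0,5],[0,0,1,0,5],[0,0,0.7,0,5],[0,0,0.3,0,5],[0,0,0,0,5]]'
python3 - <<'E'
from h import *
s=snap('side'); t=snap('top'); st=r.get_state(); print(st['tool_pos'],yaw(st)[0],st['contact_force'],st['moment'],st['opening'])
for n,sn in (('top',t),):
    P=cloud(sn); h=cv2.cvtColor(sn['pixels'],cv2.COLOR_RGB2HSV)
    b=cv2.inRange(h,(105,120,30),(130,255,255))>0
    m=b&(P[...,0]>.42)&(P[...,0]<.6)&(P[...,1]>-.26)&(P[...,1]<-.09)
    q=P[m&(P[...,2]>.04)]; print(n,len(q),np.percentile(q[:,2],[10,50,90]),cv2.minAreaRect((q[:,:2]*1000).astype(np.float32)))
    o=cv2.inRange(h,(3,150,60),(14,255,255))>0
    q=P[o&(P[...,2]>.1)]; print('orange',len(q),np.percentile(q[:,2],[10,50,90]) if len(q) else 0)
E
```

```text
clock: 12.55
tool_pos: [0.5742, 0.1652, 0.1465]
eef_rot: [0.642, 0.767, -0.0, -0.0]
contact_force: [0.2, 0.1, -4.2]
opening: 0.154
clock: 13.05
tool_pos: [0.575, 0.1654, 0.2213]
eef_rot: [0.642, 0.767, 0.001, 0.0]
contact_force: [-0.4, 0.0, -5.2]
opening: 0.156
[0.57398096 0.16518055 0.21949662] 10.176229160514522 [ 0.69577777 -0.13969538 -5.32707466] [-0.03540675 -0.00324943  0.03084056] 0.15590198958709134
top 559 [0.04372263 0.04777773 0.05022767] ((502.7120361328125, -173.2499542236328), (128.1563720703125, 108.16767883300781), 3.113859176635742)
orange 843 [0.13092209 0.18990253 0.22481227]
```

```bash
python3 -m inch '[[-0.15,-0.5,0,-0.08,5],[-0.2,-0.9,0,-0.08,5],[-0.2,-1,0,-0.08,5],[-0.2,-1,0,-0.08,5],[-0.2,-1,0,-0.08,5]]'
python3 -m inch '[[-0.2,-1,0,-0.08,5],[-0.2,-1,0,-0.08,5],[-0.2,-1,0,-0.08,5],[-0.2,-1,0,-0.08,5],[-0.2,-1,0,-0.08,5]]'
python3 -m inch '[[-0.2,-1,0,-0.08,5],[-0.2,-1,0,-0.08,5],[-0.2,-1,0,-0.08,5],[-0.2,-0.7,0,-0.08,5],[-0.13,-0.4,0,-0.08,5]]'
python3 -m inch '[[0,0,-0.5,0,5],[0,0,-1,0,5],[0,0,-0.8,0,5],[0,0,-0.3,0,5],[0,0,0,0,5]]'
python3 - <<'E'
from h import *
t=snap('top','t6'); s=snap('side','s6'); st=r.get_state(); print(st['tool_pos'],yaw(st)[0],st['contact_force'],st['opening'])
zr=st['tool_pos'][2]-.006-.0105+.019
P=cloud(t); h=cv2.cvtColor(t['pixels'],cv2.COLOR_RGB2HSV)
o=cv2.inRange(h,(3,150,40),(14,255,255))>0
m=o&(abs(P[...,0]-.5)<.1)&(abs(P[...,1]+.17)<.09)
q=P[m&(P[...,2]>zr-.01)]; print(zr,len(q),np.percentile(q[:,2],[10,50,90]),cv2.minAreaRect((q[:,:2]*1000).astype(np.float32)))
a=cv2.imread('pics/s6.png')[190:330,270:400]; cv2.imwrite('pics/s6c.png',cv2.resize(a,None,fx=4,fy=4,interpolation=2))
E
```

```text
clock: 13.65
tool_pos: [0.5497, 0.0531, 0.2193]
eef_rot: [0.658, 0.753, -0.001, -0.001]
contact_force: [1.3, -0.9, -4.4]
opening: 0.153
clock: 14.15
tool_pos: [0.5245, -0.0716, 0.2194]
eef_rot: [0.674, 0.739, -0.001, -0.001]
contact_force: [0.1, 0.0, -4.2]
opening: 0.157
clock: 14.65
tool_pos: [0.5007, -0.1749, 0.2195]
eef_rot: [0.69, 0.724, -0.001, -0.001]
contact_force: [0.3, -0.3, -4.9]
opening: 0.155
clock: 15.15
tool_pos: [0.5018, -0.1717, 0.1542]
eef_rot: [0.688, 0.725, -0.001, -0.001]
contact_force: [-0.7, 0.2, -5.1]
opening: 0.155
[ 0.50312137 -0.17211774  0.15568128] 2.9773013270525506 [ 0.15868243 -0.08227959 -4.66601964] 0.15284141630760242
0.15818128459905487 423 [0.15276637 0.15675041 0.22717391] ((512.2896728515625, -169.7831573486328), (157.06777954101562, 107.03328704833984), 7.91635799407959)
```

View pics/s6c.png

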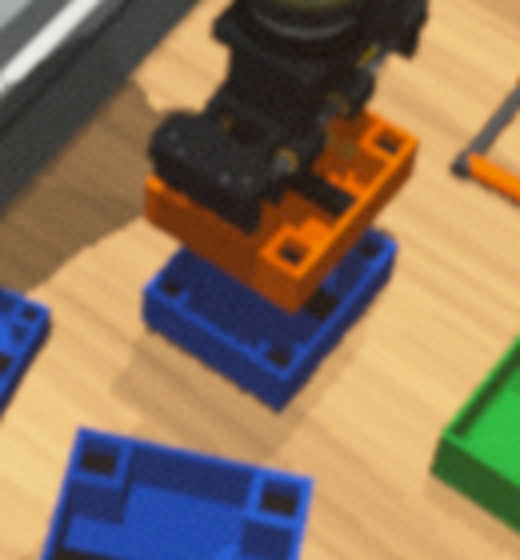

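The orange tray hovers squarely over the blue one: orange near corner at crop px (293,262), blue near corner at (277,365). Compare both corners with the model.

```bash
python3 - <<'E'
from h import *
t=snap('top'); s=snap('side'); st=r.get_state(); tp=st['tool_pos']; y0=yaw(st)[0]; print(tp,y0)
def c(a): return (270+(a[0]+.5)/4-.5,190+(a[1]+.5)/4-.5)
zr=tp[2]+.0025
P=cloud(t); h=cv2.cvtColor(t['pixels'],cv2.COLOR_RGB2HSV)
o=cv2.inRange(h,(3,150,40),(14,255,255))>0
m=o&(abs(P[...,0]-.5)<.1)&(abs(P[...,1]+.17)<.09)
q=P[m&(abs(P[...,2]-zr)<.01)]; print('orange top',cv2.minAreaRect((q[:,:2]*1000).astype(np.float32)))
# side-camera: corners at rim heights
print('orange rim corners',ray(s,[c((293,262)),c((417,139))],zr).round(4))
print('blue rim corners',ray(s,[c((277,368)),c((397,243)),c((145,287))],.048).round(4))
def corners(x,y,a):
    M=R.from_euler('z',a,degrees=True).as_matrix()[:2,:2]; return (np.array([[-65,-55],[65,-55],[65,55],[-65,55]])/1000@M.T+[x,y]).round(4)
print(corners(tp[0],tp[1],y0)); print(corners(.5027,-.173,3))
cv2.imwrite('pics/cmp.png',np.hstack([cv2.resize(s['pixels'][190:330,270:400,::-1],None,fx=4,fy=4)]))
E
```

```text
[ 0.50344989 -0.17223382  0.15615783] 2.9750010111948244
orange top ((506.47027587890625, -170.33644104003906), (130.69664001464844, 109.95255279541016), 6.674047946929932)
orange rim corners [[ 0.4471 -0.2222  0.1587]
 [ 0.5683 -0.2238  0.1587]]
blue rim corners [[ 0.4448 -0.2232  0.048 ]
 [ 0.5709 -0.2241  0.048 ]
 [ 0.4366 -0.1236  0.048 ]]
[[ 0.4414 -0.2305]
 [ 0.5712 -0.2238]
 [ 0.5655 -0.1139]
 [ 0.4357 -0.1207]]
[[ 0.4407 -0.2313]
 [ 0.5705 -0.2245]
 [ 0.5647 -0.1147]
 [ 0.4349 -0.1215]]
```

```bash
python3 - <<'E'
from h import *
st=r.get_state(); tp=st['tool_pos']; y0=yaw(st)[0]; zr=tp[2]+.0025
def prof(cam,hl,hh,zlo,zhi,cx,cy,a):
    s=snap(cam); P=cloud(s); h=cv2.cvtColor(s['pixels'],cv2.COLOR_RGB2HSV)
    m=cv2.inRange(h,hl,hh)>0
    q=P[m]; q=q[(q[:,2]>zlo)&(q[:,2]<zhi)]
    w=(q[:,:2]-[cx,cy])@R.from_euler('z',a,degrees=True).as_matrix()[:2,:2]*1000
    w=w[(abs(w)<75).all(1)]
    for ax in (0,1):
        print(cam,'axis',ax,[(int(b),len(k),k.min().round(1),k.max().round(1)) for b in range(-60,60,15) if len(k:=w[(w[:,ax]>=b)&(w[:,ax]<b+15)][:,1-ax])>3])
prof('wrist',(3,150,30),(14,255,255),zr-.012,zr+.012,tp[0],tp[1],y0)
prof('top',(3,150,30),(14,255,255),zr-.01,zr+.01,tp[0],tp[1],y0)
prof('top',(105,120,30),(130,255,255),.038,.06,.5027,-.173,3)
E
```

```text
wrist axis 0 [(-60, 1114, np.float64(26.8), np.float64(54.5)), (-45, 925, np.float64(27.1), np.float64(54.5)), (-30, 392, np.float64(-53.1), np.float64(54.5)), (-15, 798, np.float64(-52.9), np.float64(54.6)), (0, 951, np.float64(-53.0), np.float64(54.4)), (15, 834, np.float64(-52.9), np.float64(54.4)), (30, 2402, np.float64(26.8), np.float64(54.4)), (45, 3282, np.float64(6.8), np.float64(54.4))]
wrist axis 1 [(-60, 632, np.float64(-23.0), np.float64(19.7)), (-45, 21, np.float64(-8.8), np.float64(-8.3)), (0, 753, np.float64(-66.9), np.float64(64.1)), (15, 2772, np.float64(-67.2), np.float64(63.9)), (30, 5034, np.float64(-66.9), np.float64(64.3)), (45, 5240, np.float64(-65.4), np.float64(63.9))]
top axis 0 [(-60, 44, np.float64(-52.0), np.float64(32.0)), (-45, 32, np.float64(-56.1), np.float64(53.8)), (-15, 15, np.float64(22.8), np.float64(53.8)), (0, 42, np.float64(15.7), np.float64(53.7)), (15, 21, np.float64(49.8), np.float64(54.0)), (30, 54, np.float64(26.6), np.float64(54.0)), (45, 53, np.float64(26.0), np.float64(54.0))]
top axis 1 [(-60, 5, np.float64(-52.0), np.float64(-31.8)),
[... 221 characters left out ...]
np.float64(66.1)), (45, 135, np.float64(-63.8), np.float64(66.2))]
top axis 0 [(-60, 17, np.float64(48.8), np.float64(53.5)), (-45, 11, np.float64(48.3), np.float64(53.2)), (-30, 15, np.float64(49.7), np.float64(53.5)), (-15, 10, np.float64(49.2), np.float64(53.6)), (0, 11, np.float64(50.4), np.float64(53.4)), (15, 12, np.float64(49.8), np.float64(52.7)), (30, 14, np.float64(46.8), np.float64(53.6)), (45, 10, np.float64(50.5), np.float64(53.2))]
top axis 1 [(-15, 4, np.float64(-64.0), np.float64(-62.1)), (0, 13, np.float64(-64.0), np.float64(-61.6)), (15, 14, np.float64(-63.7), np.float64(-61.2)), (30, 12, np.float64(-63.4), np.float64(-60.8)), (45, 112, np.float64(-63.0), np.float64(61.4))]
```

```bash
python3 -m inch '[[0,-0.03,-0.5,0,5],[0,0,-0.8,0,5],[0,0,-0.6,0,5],[0,0,-0.3,0,5],[0,0,0,0,5]]'
python3 -m inch '[[0,0,-0.12,0,5],[0,0,-0.12,0,5],[0,0,-0.12,0,5],[0,0,0,0,5]]'
python3 - <<'E'
from h import *
s=snap('side'); st=r.get_state(); print(st['tool_pos'],st['contact_force'],st['moment'])
E
```

```text
clock: 16.0
tool_pos: [0.5021, -0.1726, 0.099]
eef_rot: [0.688, 0.725, -0.001, -0.001]
contact_force: [-0.5, 0.1, -4.6]
opening: 0.155
clock: 16.4
tool_pos: [0.5028, -0.1728, 0.0912]
eef_rot: [0.689, 0.725, 0.0, 0.0]
contact_force: [0.1, 0.2, -4.7]
opening: 0.157
[ 0.50277615 -0.172819    0.09127117] [ 0.0622821   0.05798805 -4.73099244] [-0.09267604  0.07271092 -0.00490494]
```

```bash
python3 -m inch '[[0,0,-0.08,0,5],[0,0,-0.08,0,5],[0,0,0,0,5]]'
python3 -m inch '[[0,0,-0.06,0,5],[0,0,-0.04,0,5],[0,0,0,0,5]]'
python3 -m inch '[[0,0,-0.04,0,5],[0,0,0,0,5]]'
```

```text
clock: 16.75
tool_pos: [0.5026, -0.1728, 0.087]
eef_rot: [0.689, 0.725, -0.0, -0.0]
contact_force: [-0.6, -0.0, -5.2]
opening: 0.152
clock: 17.05
tool_pos: [0.5027, -0.1728, 0.0846]
eef_rot: [0.689, 0.725, -0.0, -0.0]
contact_force: [-0.2, -0.2, -5.3]
opening: 0.152
clock: 17.25
tool_pos: [0.5027, -0.1728, 0.0836]
eef_rot: [0.689, 0.725, 0.0, -0.0]
contact_force: [-0.8, -0.5, -5.8]
opening: 0.154
```

```bash
python3 -m inch '[[0,0,-0.04,0,5],[0,0,0,0,5]]'
python3 -m inch '[[0,0,-0.03,0,5],[0,0,0,0,5]]'
```

```text
clock: 17.45
tool_pos: [0.5028, -0.1729, 0.0835]
eef_rot: [0.689, 0.725, 0.0, 0.0]
contact_force: [-1.9, 1.5, 4.1]
opening: 0.151
clock: 17.65
tool_pos: [0.5028, -0.1729, 0.0834]
eef_rot: [0.689, 0.725, 0.0, 0.0]
contact_force: [-1.8, 0.4, 11.5]
opening: 0.155
```

Contact comes at TCP z 0.0835, which is exactly the seated height expected. Releasing.

```bash
python3 -m inch '[[0,0,0.04,0,5],[0,0,0,0,30],[0,0,0,0,40],[0,0,0,0,40]]'
python3 -m inch '[[0,0,0.3,0,40],[0,0,0.7,0,40],[0,0,1,0,40],[0,0,1,0,40],[0,0,1,0,40]]'
python3 -m inch '[[-0.5,0.5,1,0,40],[-0.8,1,0.8,0,40],[-1,1,0.5,0,40],[-1,1,0,0,40],[0,0,0,0,40]]'
python3 - <<'E'
from h import *
t=snap('top','t9'); s=snap('side','s9'); st=r.get_state(); print(st['clock'],st['tool_pos'],st['contact_force'])
P=cloud(t); h=cv2.cvtColor(t['pixels'],cv2.COLOR_RGB2HSV)
for nm,o in (('o',cv2.inRange(h,(3,150,40),(14,255,255))>0),('b',cv2.inRange(h,(105,120,30),(130,255,255))>0)):
    m=o&(abs(P[...,0]-.5)<.09)&(abs(P[...,1]+.173)<.08)&(P[...,2]>(.078 if nm=='o' else .02))
    q=P[m]; print(nm,len(q),np.percentile(q[:,2],[10,50,90]),cv2.minAreaRect((q[:,:2]*1000).astype(np.float32)))
P=cloud(s).reshape(-1,3); hx=np.array([.566,.2675]);d=P[:,:2]-hx; a=d@[.996,.0866]; b=d@[-.0866,.996]; z=P[:,2]-.09
k=(abs(a)<.08)&(z>.03)&(z<.16)&(b>-.03)&(b<.09)
pf=np.polyfit(z[k],b[k],1);print('hatch',np.degrees(np.arctan(pf[0]))+90)
im=cv2.imread('pics/s9.png'); cv2.imwrite('pics/fin.png',np.hstack([cv2.resize(im[200:330,270:400],(400,400)),cv2.resize(im[60:320,140:400],(400,400))]))
E
```

```text
clock: 18.05
tool_pos: [0.5031, -0.173, 0.083]
eef_rot: [0.689, 0.725, 0.0, 0.0]
contact_force: [0.4, 0.1, 0.2]
opening: 0.403
clock: 18.55
tool_pos: [0.5027, -0.1728, 0.1844]
eef_rot: [0.689, 0.725, 0.0, 0.0]
contact_force: [1.2, 0.4, 0.0]
opening: 0.452
clock: 19.05
tool_pos: [0.4164, -0.0824, 0.2412]
eef_rot: [0.687, 0.727, -0.001, -0.002]
contact_force: [0.7, -0.1, -0.3]
opening: 0.456
19.15 [ 0.42037695 -0.08506622  0.24111581] [-0.47417961 -0.76853352 -0.25972784]
o 26 [0.07888246 0.08493353 0.32948815] ((547.6788330078125, -158.92811584472656), (32.73884963989258, 138.62127685546875), 23.446508407592773)Traceback (most recent call last):
  File "<stdin>", line 6, in <module>
    return _quantile_unchecked(
        a, q, axis, out, overwrite_input, method, keepdims, weights)
    return _ureduce(a,
                    func=_quantile_ureduce_func,
    ...<5 lines>...
                    overwrite_input=overwrite_input,
                    method=method)
    r = func(a, **kwargs)
    result = _quantile(arr,
                       quantiles=q,
    ...<2 lines>...
                       out=out,
                       weights=wgt)
    slices_having_nans = np.isnan(arr[-1, ...])
                                  ~~~^^^^^^^^^
IndexError: index -1 is out of bounds for axis 0 with size 0
```

The arm hides the tray from above, so I'll move it aside.

```bash
python3 -m inch '[[0,0.7,0.3,0,40],[0,1,0.3,0,40],[0,1,0,0,40],[0,1,0,0,40],[0,1,0,0,40]]'
python3 -m inch '[[0,1,0,0,40],[0,1,0,0,40],[0,0.6,0,0,40],[0,0,0,0,40]]'
python3 - <<'E'
from h import *
t=snap('top','t9'); s=snap('side','s9'); st=r.get_state(); print(st['clock'],st['tool_pos'],st['contact_force'])
P=cloud(t); h=cv2.cvtColor(t['pixels'],cv2.COLOR_RGB2HSV)
for nm,o in (('o',cv2.inRange(h,(3,150,40),(14,255,255))>0),):
    m=o&(abs(P[...,0]-.5)<.09)&(abs(P[...,1]+.173)<.08)&(P[...,2]>.075)
    q=P[m]; print(nm,len(q),np.percentile(q[:,2],[10,50,90]) if len(q) else 0,cv2.minAreaRect((q[:,:2]*1000).astype(np.float32)) if len(q) else 0)
P=cloud(s).reshape(-1,3); hx=np.array([.566,.2675]);d=P[:,:2]-hx; a=d@[.996,.0866]; b=d@[-.0866,.996]; z=P[:,2]-.09
k=(abs(a)<.08)&(z>.03)&(z<.16)&(b>-.03)&(b<.09)
pf=np.polyfit(z[k],b[k],1);print('hatch',k.sum(),np.degrees(np.arctan(pf[0]))+90)
im=cv2.imread('pics/s9.png'); cv2.imwrite('pics/fin.png',np.hstack([cv2.resize(im[190:320,270:400],(400,400),interpolation=2),cv2.resize(im[60:320,140:400],(400,400))]))
E
```

```text
clock: 19.65
tool_pos: [0.4218, 0.0324, 0.2557]
eef_rot: [0.689, 0.725, 0.001, 0.001]
contact_force: [0.5, -0.0, -0.0]
opening: 0.456
clock: 20.05
tool_pos: [0.4217, 0.099, 0.2555]
eef_rot: [0.687, 0.726, 0.001, 0.0]
contact_force: [0.5, -0.7, 0.9]
opening: 0.455
20.15 [0.42104628 0.09630074 0.25543555] [-1.08281278 -0.39709479 -0.05286485]
o 161 [0.0760805  0.08132895 0.08649787] ((503.8238830566406, -173.93222045898438), (129.59002685546875, 109.60618591308594), 2.957425117492676)
hatch 216 112.31673809624206
```

View pics/fin.png

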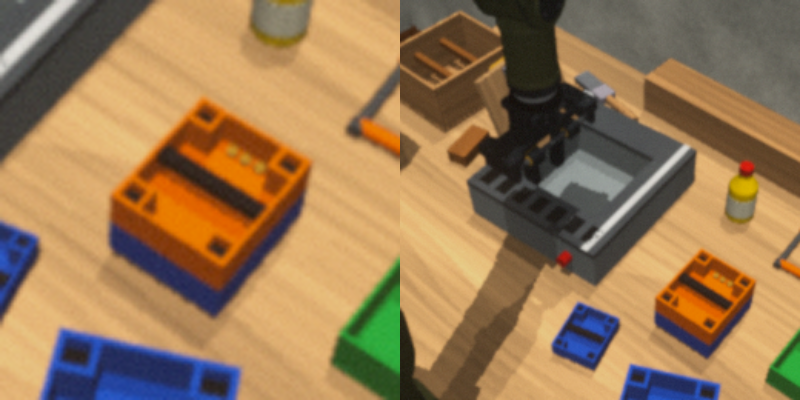

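The orange tray sits flush on the blue one (left half, px 210,200) with no gap. The hatch is still open behind the arm.

```bash
python3 -c "
from plant import r
print(r.finish_job())"
```

```text
the job is handed in; nothing more can be done
None
```

The job is done and handed in at about 20 s on the robot's clock, well inside the 72 s limit. No verdict was reported.

- **Ring and hatch:** I pinched the ring bar and flipped the ring upright with the hatch shut. I then swung the hatch open by the ring and let go.
- **Hatch check:** It stood at about 108° just after release. The last image still shows it open, but that final angle reading (112°) is unreliable because the arm partly hid the hatch.
- **Ring force:** The tool felt about 6 N of pull halfway through the flip, close to the 6 N at which the hatch starts to lift. I did not measure the hatch angle then, but the next picture showed it shut.
- **Tray:** I lifted the orange tray out by its bar and lowered it into the middle-sized blue tray's sockets. Contact came at exactly the expected seated height, with no force on the way in, and then I released it.
- **Tray check:** The last top view puts the orange tray at (0.504, -0.174) with a yaw of 3.0°. The blue tray was measured at (0.503, -0.173) and 2.9–3.1° before stacking. The orange rim is at about 0.086 m, and the side view shows no gap between the trays.
- **Disagreement while hovering:** One top-view fit gave the orange tray a yaw of 6.7°. The wrist camera showed it square in the jaws, so I put the odd value down to the gripper hiding part of the tray.
- **Bystanders:** I noticed none moved in the pictures, but I did not measure them one by one.

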